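# Draw the hot tray from the block warmer with the pull hook

## Robot

A 6-joint arm with a two-finger parallel gripper is mounted at the origin on a cart in front of the work surface, level with it; the furniture and walls round the work are solid. World frame = base frame: x ahead of the robot, y to its left, z up, the work surface at z = 0. Lengths are in m, angles in rad, forces in N, time in s.
With the tool pointing down it reaches from about 0.3 to 0.775 m from the base axis. Payload 14.6 kg.
Tool frame: the origin (TCP) lies at the centre of the arm's flange, where the gripper is bolted on; the fingertips stand 199 mm ahead of it and the grasp point (between the pads) lies 180 mm ahead of it; z points along the fingers, y is the line along which they close (so a half turn about z gives the same grasp; the last joint's range is limited). The gripper opens to 94 mm and grips with 3 to 60 N. Pads are 16 mm wide; open, the fingers measure 119 mm over their backs; the gripper's body (75 mm by 177 mm) begins 78 mm behind the grasp point.
Start: joints at [1.059, 0.3, 1.521, -0, 1.321, -0.067], TCP at [0.237, 0.496, 0.405] pointing down, gripper open.
Joint ranges: [-3.03, 3.03], [-0.79, 2.21], [0.23, 2.52], [-1.04, 4.18], [0, 3.07], [-2.55, 2.55]. Speed limits (rad/s): [2.22, 2.22, 2.57, 3.14, 3.14, 3.14].

## Interface

Orientations are given as [roll, pitch, yaw] about the fixed x, y, z axes, in that order (R = Rz(yaw) Ry(pitch) Rx(roll)).
In Python, from station import ctrl gives the robot as it stands. The module is installed in compiled form; this text tells all that it offers.
- The arm moves only by the tool servo_tool, never from a script. Its argument "motion" is a list of rows, each a list of 5 numbers: the closure, from 0 (fully open) to 1 (shut), then the shift along the world's x, y, z in cm, then the turn about the world's z in degrees. A call has 1 to 20 rows; each row is the pose to reach, as a shift and turn from the pose commanded when the call began; what a row does not reach only later rows make up. A row lasts 1/8 s, in which the tool goes at most 62.5 mm and 10.7 degrees, less where a joint would pass 70% of its speed; a pose out of reach is approached as far as the arm can. A call with a gripper value outside its range is refused whole. The fingers move at their own pace and stop on an object; "squeeze" is the grip in N (left out, the last holds). Time passes only in rows, so rows that repeat a pose let the fingers close. It gives the time, the measured TCP pose, the force, the opening and the grip force at its end, in the units of the state.
- ctrl.get_obs(): the state, without advancing time (a new reading comes with each control period).
- ctrl.camera(name): name is "scene" or "top" or "wrist"; returns a dict with "image" (480x640x3 uint8, red, green, blue), "fx", "fy", "cx", "cy" (pixels), "camera_from_world" (4x4, takes a point from world to camera coordinates); the wrist camera has in their place "hand_eye" (4x4, takes a point from camera to tool coordinates, whose origin is the TCP and whose axes are the flange's). Camera axes: x right, y up, looking along -z (the intrinsics and any distortion apply to the point x, -y, -z); pixel columns grow to the right and rows downward; lengths in m; the calibration is good to about 2 mm. The wrist camera is an equidistant fisheye: a pixel r from the principal point sees the ray r / f radians off the axis. A picture is of the moment at which its call begins: read the wrist's pose just before it. There is no depth.
- ctrl.hand_in(): hands the job in; it is judged then, once.
The state is a dict: "time_s": time; "qpos": joint angles; "joint_vel": joint speeds; "tau": joint torques, N m; "ee_pos": TCP position; "eef_rot": TCP orientation; "force": force on the tool from outside, world axes, zero at the start; "moment": the same for the moment, N m; "grip_width": finger opening in m; "grip_force": force on a finger pad.
Only numpy, scipy, OpenCV 4.12 (cv2) and the standard library are available. Lean on these libraries where they do the work, as an engineer would, in place of code of your own. Each camera call takes 0.05 s, during which the arm holds its last target. There are 200 camera calls.

## Task

The tray in the block warmer is hot: take the orange-handled pull hook off its rest, catch the tray's brass ring with the hook's tip, and draw the tray, with the tube rack on it, straight out until the whole tray stands on the pale, grooved metal cooling plate in front of the warmer. Then unhook and lay the pull hook back in the saddles of its rest as it lay before. Never touch the tray, rack or warmer with the gripper, keep the rack upright on the tray, and leave the bottles alone.

Things in the scene. Friction and masses are not known exactly. Their poses are not given: they have to be found in the camera images.
- hook: Pull hook, 80 g. Origin mid-grip; x along the tool to the tip, z up. Orange block handle x -55 to +45 mm, 20 wide, 22 high (z -11 to +11). A 7 mm steel rod runs on along +x at z 0 to x 103, then bends straight down to the tip, 38 mm under the rod's axis. On its rest the origin is 60 mm above the bench, and the middle 70 mm of the handle is free for the fingers beside and below.
- hook_tip (a point): The lowest point of the hook's bent-down tip: x = +100 mm, y = 0, z = -38 mm in the hook's frame.
- hook_rest: Fixed grey rest, base 145 x 70 x 8 mm, with two flared V saddles about 17 mm deep: under the handle's rear (x = -45 mm) and under the rod (x = +63 mm). Origin on the bench under its centre; x toward the hook's tip, z up. The hook lies right with its origin 60 mm straight above this origin and its axes parallel to these.
- warmer: Fixed white block warmer, open in front, in one piece with a pale, grooved metal cooling plate. Origin on the bench under the middle of the mouth; x points into the warmer: the tray comes out along -x. Cabinet x 0 to 130 mm, 220 wide, 165 high, on 20 mm feet. Plate x -160 to 0 mm, 220 wide, overhanging, its top 28 mm above the bench, level with the cabinet's floor.
- tray: Loose steel tray, 0.2 kg, in the warmer: 100 mm long (x), 170 wide (y), rims 14 high, front panel (x = -50 mm) 34 high. Origin under its centre; x points into the warmer. It slides on the warmer's floor and plate, about 13 mm of play each side. It is wholly on the plate with its origin 50 to 110 mm in front of the mouth (best 80).
- tray_ring (a point): Centre of the brass ring on the tray's front: flat, horizontal, open above and below, 30 mm inside and 42 mm outside diameter, 6 mm wire. At x = -75 mm in the tray's frame, 24 mm above the tray's underside (52 above the bench); it sticks out of the mouth at the start. The hook's tip goes down through it from above.
- sample_rack: White micro-tube rack full of capped tubes, 68 x 150 x 91 mm, about 0.25 kg, standing loose on the tray. Origin under its centre.
- bottle_b: Reagent bottle, translucent with white cap, 68 mm diameter, 154 mm high, standing right of the tube stand at the back. Bystander. Origin under its centre.
- bottle_c: The same kind of bottle, standing at the back, just left of the tube stand. Bystander. Origin under its centre.
- bottle_e: The same kind of bottle, standing at the right, near the bench edge, beyond the warmer. Bystander. Origin under its centre.

How it is judged:
On the way, in this order (a step that is already met when the one before it is completed fails the run):
1. the hook is lifted off its rest (distance between hook and hook_rest above 0.1 m), for 0.1 s.
2. the hook's tip is down in the tray's ring (horizontal distance between hook_tip and tray_ring below 0.02 m and z of hook_tip in the frame of tray_ring below -0.003 m), for 0.2 s.
3. with the tip in the ring, the tray has come wholly onto the cooling plate (all of step 2 and x of tray in the frame of warmer between -0.113 and -0.047 m and y of tray in the frame of warmer between -0.025 and 0.025 m), for 0.1 s.
At the end, for the whole second after the job is handed in: Tray flat and wholly on the cooling plate (47 to 113 mm out, 25 mm off centre at most, turned under 0.15 rad), rack upright on it, hook at rest in both saddles as at first (within 12 mm along, 8 across, 5 in height, 0.1 rad), bottles within 30 mm of their places (x of tray in the frame of warmer between -0.113 and -0.047 m and y of tray in the frame of warmer between -0.025 and 0.025 m and angle between the x axis of tray and the x axis of warmer, either way round below 0.15 rad and angle between tray's own z axis and vertical below 0.08 rad and height (world z) of tray below 0.032 m and linear speed of each of tray, hook below 0.02 m/s and angle between each of sample_rack, hook, bottle_b, bottle_c, bottle_e's own z axis and vertical below 0.15 rad and x of sample_rack in the frame of tray between -0.035 and 0.035 m and y of sample_rack in the frame of tray between -0.03 and 0.03 m and z of sample_rack in the frame of tray between 0 and 0.012 m and x of hook in the frame of hook_rest between -0.012 and 0.012 m and y of hook in the frame of hook_rest between -0.008 and 0.008 m and z of hook in the frame of hook_rest between 0.055 and 0.065 m and angle between the x axis of hook and the x axis of hook_rest, either way round below 0.1 rad and distance of each of bottle_b, bottle_c, bottle_e from where it was at the start of the episode below 0.03 m and x of hook_tip in the frame of hook_rest above 0.08 m); the robot touches nothing.
It fails at once if the gripper or arm touches the hot tray, the rack or the warmer (contact force between any of the fingers, the arm and tray above 0.5 N or contact force between any of the fingers, the arm and sample_rack above 0.5 N or contact force between any of the fingers, the arm and warmer above 0.5 N).
It fails at once if the rack tips over (angle between sample_rack's own z axis and vertical above 0.35 rad).
It fails at once if a bottle is knocked over or pushed away (distance of any of bottle_b, bottle_c, bottle_e from where it was at the start of the episode above 0.03 m or angle between any of bottle_b, bottle_c, bottle_e's own z axis and vertical above 0.35 rad).
It also fails if it takes over 48 s, if anything falls off the work surface, if the arm or the gripper's body presses on something with over 40 N, if the wrist force passes 120 N, or if a joint passes its speed limit or range.

## Working session

There is one attempt and no reset: what is moved stays moved. The work goes in short steps, Python scripts to look and compute and a tool call to move; the robot and the scene stay as the last step left them, time stands still between calls to the robot, and variables do not carry over. Pictures are saved under pics/ and viewed, at most 11 in all, crops included, and the job is handed in when it is done.

Besides the shell and the picture viewer there is one more tool, called after ">>>" as name(argument=value, ...) on one line, values as JSON. servo_tool: Moves the arm, as the interface text tells. Its arguments: {"type":"object","properties":{"motion":{"type":"array","items":{"type":"array","items":{"type":"number"}}},"squeeze":{"type":"number"}},"required":["motion"]}

```bash
mkdir -p pics
cat > h.py <<'E'
import numpy as np, cv2, pickle
from station import ctrl
def snap(n,f):
    o=ctrl.get_obs(); c=ctrl.camera(n); cv2.imwrite(f'pics/{f}.png',c['image'][:,:,::-1]); c['obs']=o
    pickle.dump({k:v for k,v in c.items()},open(f'pics/{f}.pkl','wb')); return c
def ray(c,u,v):
    M=np.linalg.inv(np.array(c['camera_from_world']))
    d=np.array([(u-c['cx'])/c['fx'],-(v-c['cy'])/c['fy'],-1.])
    return M[:3,3],M[:3,:3]@d
def at(f,u,v,z):
    c=pickle.load(open(f'pics/{f}.pkl','rb')); o,d=ray(c,u,v); return o+d*(z-o[2])/d[2]
def proj(c,p):
    q=np.array(c['camera_from_world'])@np.r_[p,1]; return c['cx']+c['fx']*q[0]/-q[2], c['cy']-c['fy']*q[1]/-q[2]
E
python3 - <<'E'
from h import *
for n in('scene','top'):
    c=snap(n,n+'0'); print({k:v for k,v in c.items() if k not in('image','obs')})
print(c['obs'])
E
```

```text
{'fx': 564.1131575412687, 'fy': 564.1131575412687, 'cx': 326.81392152548153, 'cy': 238.38938673227986, 'camera_from_world': array([[-0.77129989,  0.63638773,  0.01035061,  0.4676005 ],
       [-0.54538935, -0.6692185 ,  0.5046752 ,  0.2162014 ],
       [ 0.32809593,  0.38361082,  0.86324724, -1.73364985],
       [ 0.        ,  0.        ,  0.        ,  1.        ]])}
{'fx': 471.3364873762045, 'fy': 471.3364873762045, 'cx': 322.28288422709284, 'cy': 242.2973184977855, 'camera_from_world': array([[-2.25694342e-02, -9.99739766e-01, -3.31977137e-03,
        -4.46878338e-02],
       [ 9.91007750e-01, -2.28101184e-02,  1.31845883e-01,
        -5.50877417e-01],
       [-1.31887297e-01, -3.14232160e-04,  9.91264668e-01,
        -1.43353071e+00],
       [ 0.00000000e+00,  0.00000000e+00,  0.00000000e+00,
         1.00000000e+00]])}
{'time_s': 0.05, 'qpos': array([ 1.05939441e+00,  3.00453941e-01,  1.52158078e+00,  1.51102663e-06,
        1.32072712e+00, -6.66040388e-02]), 'joint_vel': array([-0.00268645, -0.00027632, -0.0008712 ,  0.00096061, -0.00187935,
       -0.00118446]), 'tau': array([ 2.47383403e-03, -5.33222401e+01, -3.53705692e+01,  7.11189816e-02,
        2.35656981e-02, -8.28694033e-05]), 'ee_pos': array([0.23663756, 0.49644859, 0.40409574]), 'eef_rot': array([-3.14042616e+00, -7.92748577e-05,  2.69679436e+00]), 'force': array([ 0.2927042 ,  0.66054035, -1.25824721]), 'moment': array([-0.04159172,  0.01323926, -0.01408269]), 'grip_force': 0.0, 'grip_width': 0.09371508876359635}
```

View pics/top0.png

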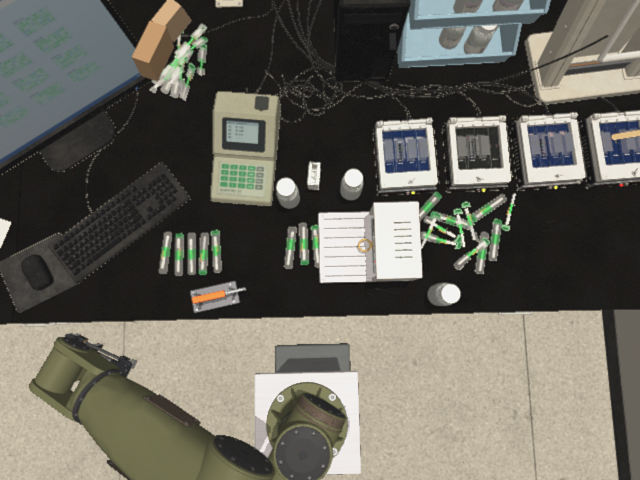

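View pics/scene0.png

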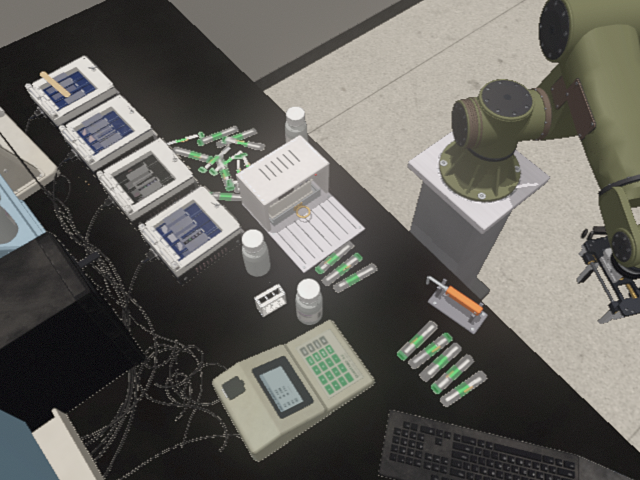

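The top view shows the hook near (215,296) with its tip to the right. The ring is near (364,246), and the warmer mouth faces left. Next I enlarge both areas.

Run:
```python
import cv2,numpy as np
im=cv2.imread('pics/top0.png')
a=cv2.resize(im[275:320,180:255],None,fx=5.333,fy=5.333,interpolation=cv2.INTER_CUBIC)[:240,:400]
a=cv2.resize(im[275:320,180:255],(750,450),interpolation=cv2.INTER_CUBIC)
cv2.imwrite('pics/c1.png',a)
b=cv2.resize(im[195:290,310:430],(720,570),interpolation=cv2.INTER_CUBIC)
cv2.imwrite('pics/c2.png',b)
```

```text
(no output)
```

View pics/c1.png

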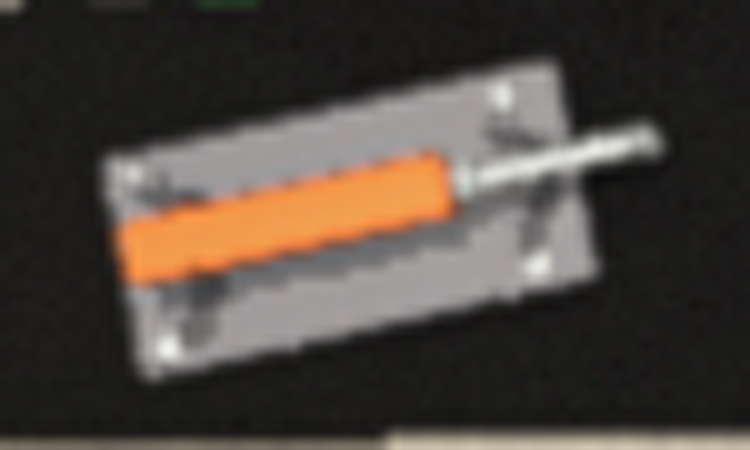

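View pics/c2.png

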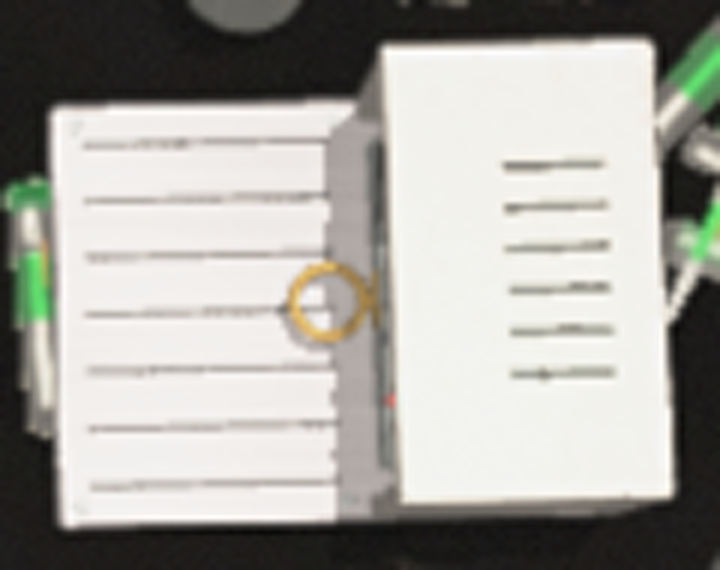

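Crop c1: the handle's ends are at about (125,255) and (450,183), and the rod's bend is at (650,140). Crop c2: the ring's centre is at (328,302), the plate's left edge runs from (52,108) to (62,525), and the roof's corners are (380,45), (655,40), (672,497) and (400,505).

Run:
```python
from h import *
f1=lambda u,v,z:at('top0',180+(u+.5)/10-.5,275+(v+.5)/10-.5,z)
f2=lambda u,v,z:at('top0',310+(u+.5)/6-.5,195+(v+.5)/6-.5,z)
np.set_printoptions(precision=4,suppress=True)
a,b,t=f1(125,255,.071),f1(450,183,.071),f1(650,140,.0635)
d=b-a;u=d/np.linalg.norm(d)
print('handle',a,b,np.linalg.norm(d),'yaw',np.degrees(np.arctan2(d[1],d[0])),'origin',a+u*.055,b-u*.045,'tip',t,np.degrees(np.arctan2(*(t-a)[1::-1])))
B=[f1(*p,.008) for p in[(105,158),(557,60),(598,272),(145,380)]]
print('base',B,sum(B)/4, np.degrees(np.arctan2(*(B[1]-B[0])[1::-1])),np.degrees(np.arctan2(*(B[2]-B[3])[1::-1])), np.linalg.norm(B[1]-B[0]))
print('ring',f2(328,302,.053))
p,q=f2(52,108,.028),f2(62,525,.028);print('plate',p,q,np.linalg.norm(p-q),(p+q)/2,np.degrees(np.arctan2(*(p-q)[1::-1])))
for z in(.165,.185):
  R=[f2(*x,z) for x in[(380,45),(655,40),(672,497),(400,505)]];print(z,R,np.linalg.norm(R[0]-R[3]),np.linalg.norm(R[0]-R[1]),(R[0]+R[3])/2,np.degrees(np.arctan2(*(R[0]-R[3])[1::-1])))
```

```text
handle [0.3794 0.3371 0.071 ] [0.3987 0.2397 0.071 ] 0.09927919236010481 yaw -78.8069269729224 origin [0.3901 0.2831 0.071 ] [0.39   0.2839 0.071 ] tip [0.4105 0.1809 0.0635] -78.75660792533522
base [array([0.4109, 0.3613, 0.008 ]), array([0.4384, 0.2194, 0.008 ]), array([0.3719, 0.2064, 0.008 ]), array([0.3416, 0.3478, 0.008 ])] [0.3907 0.2837 0.008 ] -79.03734695404606 -77.9229810751881 0.1445531840145765
ring [ 0.5364 -0.1863  0.053 ]
plate [ 0.6459 -0.0466  0.028 ] [ 0.4265 -0.0471  0.028 ] 0.21938659122663834 [ 0.5362 -0.0468  0.028 ] 0.12170820600138049
0.165 [array([ 0.6459, -0.2054,  0.165 ]), array([ 0.6452, -0.3372,  0.165 ]), array([ 0.4265, -0.3343,  0.165 ]), array([ 0.4257, -0.2067,  0.165 ])] 0.220183198169819 0.13176668610408943 [ 0.5358 -0.2061  0.165 ] 0.3355208362148409
0.185 [array([ 0.6415, -0.2032,  0.185 ]), array([ 0.6409, -0.333 ,  0.185 ]), array([ 0.4255, -0.3302,  0.185 ]), array([ 0.4246, -0.2045,  0.185 ])] 0.21686841148931482 0.12978298135430597 [ 0.5331 -0.2038  0.185 ] 0.3355208362148394
```

Sizes check out: handle 99 mm, base 145 mm, plate 219 mm. The hook is at (0.390, 0.2835) with yaw −78.7°, the ring at (0.536, −0.186), and the mouth at y ≈ −0.206 with x toward −y. Going above the hook now.

>>> servo_tool(motion=[[0,2.5,-3.5,-1,-9],[0,5,-7,-2.5,-18],[0,7.5,-10.5,-4,-27],[0,10,-14,-5.5,-36],[0,12.5,-17.5,-7,-45],[0,15.3,-21.3,-8,-53.2],[0,15.3,-21.3,-8.5,-53.2],[0,15.3,-21.3,-8.5,-53.2],[0,15.3,-21.3,-8.5,-53.2],[0,15.3,-21.3,-8.5,-53.2]], squeeze=40)

```text
time_s: 1.35
ee_pos: [0.3893, 0.2841, 0.3199]
eef_rot: [3.141, -0.0, 1.77]
force: [0.5, -0.0, 0.4]
grip_width: 0.0937
grip_force: 0.0
```

Run:
```python
from h import *
c=snap('wrist','w1'); print({k:v for k,v in c.items() if k not in('image','obs')}); print(c['obs']['ee_pos'],c['obs']['eef_rot'],c['obs']['qpos'])
```

```text
{'fx': 371.64829954431775, 'fy': 371.64829954431775, 'cx': 317.0926366885579, 'cy': 239.41052539997978, 'hand_eye': array([[-8.82496999e-05,  9.72911703e-01,  2.31177009e-01,
         6.68930810e-02],
       [ 9.99999956e-01,  2.05060156e-05,  2.95440943e-04,
        -3.96305513e-04],
       [ 2.82697431e-04,  2.31177025e-01, -9.72911663e-01,
         1.85130358e-02],
       [ 0.00000000e+00,  0.00000000e+00,  0.00000000e+00,
         1.00000000e+00]])}
[0.38925585 0.28411095 0.3199063 ] [ 3.14119340e+00 -1.71652637e-04  1.76993823e+00] [5.54477004e-01 2.42006060e-01 1.80554771e+00 2.47978263e-05
 1.09360485e+00 3.55323756e-01]
```

View pics/w1.png

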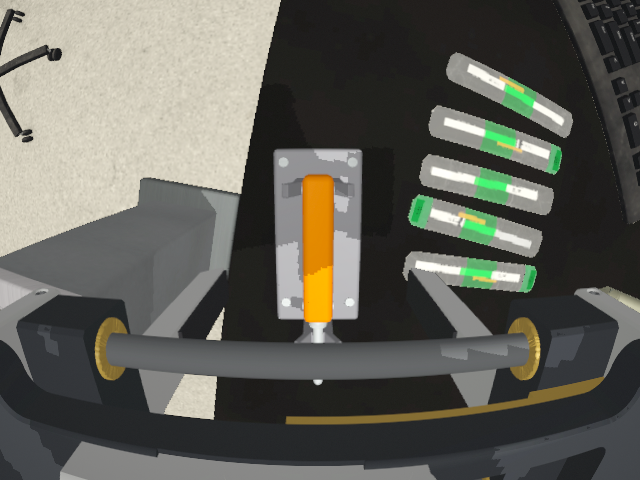

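The wrist view shows the handle aligned and centred between the fingers, with its rear at (318,176) and its front at (318,322). A quick numeric check follows.

```bash
cat >> h.py <<'E'
from scipy.spatial.transform import Rotation as Ro
def wat(f,u,v,z):
    c=pickle.load(open(f'pics/{f}.pkl','rb')); a,b=u-c['cx'],v-c['cy']; r=np.hypot(a,b)+1e-9; t=r/c['fx']
    d=np.array([np.sin(t)*a/r,-np.sin(t)*b/r,-np.cos(t)]); H=c['hand_eye']
    R=Ro.from_euler('xyz',c['obs']['eef_rot']).as_matrix()
    o=R@H[:3,3]+c['obs']['ee_pos']; d=R@H[:3,:3]@d
    return o+d*(z-o[2])/d[2]
E
python3 - <<'E'
from h import *
a,b=wat('w1',318.5,176,.071),wat('w1',318,322,.071);d=b-a
print(a,b,np.linalg.norm(d),np.degrees(np.arctan2(d[1],d[0])),a+.55*d)
E
```

```text
[0.3793708  0.33565227 0.071     ] [0.39858508 0.23914426 0.071     ] 0.09840215845526315 -78.73992024012159 [0.38993866 0.28257287 0.071     ]
```

>>> servo_tool(motion=[[0,0.05,-0.1,-3,0],[0,0.05,-0.1,-6,0],[0,0.05,-0.1,-8,0],[0,0.05,-0.1,-8,0],[0,0.05,-0.1,-8,0],[1,0.05,-0.1,-8,0],[1,0.05,-0.1,-8,0],[1,0.05,-0.1,-8,0],[1,0.05,-0.1,-8,0],[1,0.05,-0.1,-8,0],[1,0.05,-0.1,-8,0],[1,0.05,-0.1,-8,0],[1,0.05,-0.1,-8,0]], squeeze=40)

```text
time_s: 3.02
ee_pos: [0.3902, 0.2825, 0.2396]
eef_rot: [-3.142, -0.0, 1.768]
force: [0.1, 0.0, 0.3]
grip_width: 0.0196
grip_force: 40.0
```

>>> servo_tool(motion=[[1,0,0,2,0],[1,0,0,5,0],[1,0,0,9,0],[1,0,0,12,0],[1,1,-3,13,-1],[1,2.5,-7,13,-2],[1,4.5,-12,13,-4],[1,6.5,-17,13,-6],[1,8.5,-22,13,-8],[1,11,-27,12,-10],[1,13,-32,10,-11],[1,14,-35,8,-11.3],[1,14.6,-36.8,7,-11.3],[1,14.6,-36.8,7,-11.3],[1,14.6,-36.8,7,-11.3],[1,14.6,-36.8,7,-11.3]])

```text
time_s: 5.03
ee_pos: [0.5361, -0.0845, 0.3105]
eef_rot: [3.14, 0.0, 1.572]
force: [0.1, 0.9, -0.1]
grip_width: 0.0196
grip_force: 40.0
```

Run:
```python
from h import *
c=snap('wrist','w2'); print(c['obs']['ee_pos'],c['obs']['eef_rot'],c['obs']['grip_width'])
c=snap('top','top2'); s=snap('scene','scene2')
print(at('top0',352,175,.154),at('top0',288,185,.154))
a=cv2.resize(c['image'][190:290,250:380],(520,400),interpolation=2)[:,:,::-1]
b=cv2.resize(s['image'][170:270,260:330],(280,400),interpolation=2)[:,:,::-1]
cv2.imwrite('pics/m2.png',np.hstack([a,b]))
```

```text
[ 0.5360999  -0.08452317  0.31046814] [3.14044545e+00 1.65788279e-04 1.57235970e+00] 0.01961564545399616
[ 0.73038273 -0.14854994  0.154     ] [0.70480587 0.03883109 0.154     ]
```

View pics/w2.png

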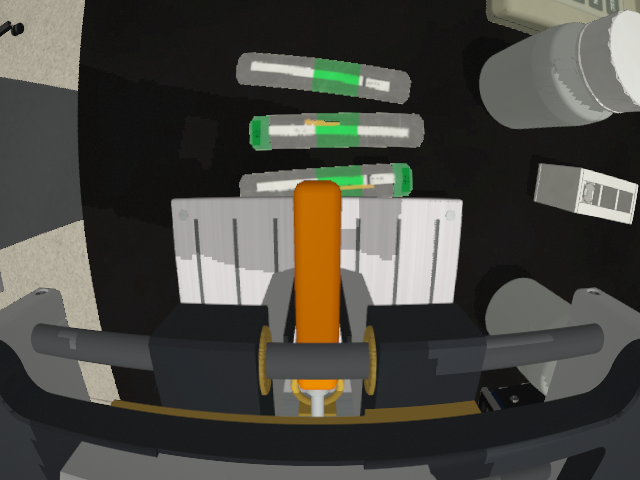

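View pics/m2.png

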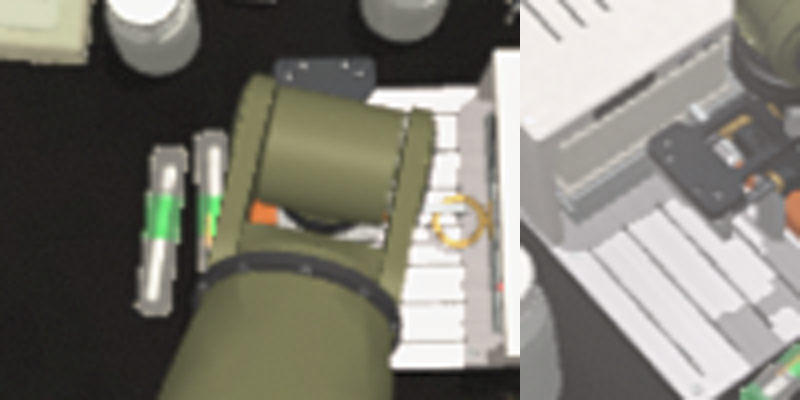

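Run:
```python
from h import *
np.set_printoptions(precision=4,suppress=True)
c=pickle.load(open('pics/top2.pkl','rb'))
for p in [(.536,-.03,.142),(.536,-.13,.131),(.536,-.187,.131),(.536,-.186,.093),(.536,-.186,.053)]:
  u,v=proj(c,p);print(p,u,v,'crop',(u-250)*4,(v-190)*4)
print('w rear',wat('w2',318,181,.142),'front',wat('w2',318,390,.142))
i=c['image'][205:270,335:385]
cv2.imwrite('pics/m3.png',cv2.resize(i,(600,780)[:2] if 0 else (450,585),interpolation=2)[:,:,::-1])
```

```text
(0.536, -0.03, 0.142) 312.8578140259754 242.3978613551495 crop 251.43125610390166 209.591445420598
(0.536, -0.13, 0.131) 347.23181017084255 242.1121680109649 crop 388.9272406833702 208.44867204385957
(0.536, -0.187, 0.131) 366.7759282173755 241.66625332690685 crop 467.10371286950203 206.66501330762742
(0.536, -0.186, 0.093) 365.297337732562 243.36315575914006 crop 461.1893509302481 213.45262303656023
(0.536, -0.186, 0.053) 364.16553228698507 245.0464326942709 crop 456.6621291479403 220.18573077708356
w rear [ 0.5361 -0.0292  0.142 ] front [ 0.5363 -0.1291  0.142 ]
```

View pics/m3.png

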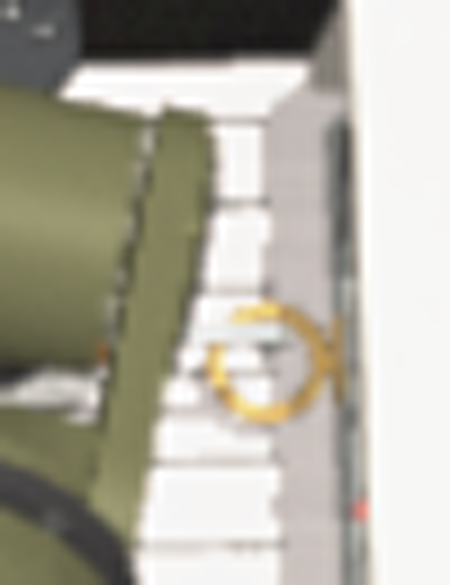

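The rod crosses the ring, with its tip near the ring's centre at (268,350) in the crop, so the tip is over the ring. Lowering now, with a 2 mm forward correction.

>>> servo_tool(motion=[[1,0,-0.2,-1,0],[1,0,-0.2,-2,0],[1,0,-0.2,-3,0],[1,0,-0.2,-4,0],[1,0,-0.2,-5,0],[1,0,-0.2,-5.5,0],[1,0,-0.2,-5.5,0],[1,0,-0.2,-5.5,0],[1,0,-0.2,-5.5,0]])

```text
time_s: 6.3
ee_pos: [0.5362, -0.0875, 0.255]
eef_rot: [3.141, 0.0, 1.571]
force: [-0.0, -0.4, -0.2]
grip_width: 0.0198
grip_force: 40.0
```

Run:
```python
from h import *
c=snap('wrist','w3'); print(c['obs']['ee_pos'],c['obs']['force'],c['obs']['moment'])
c=snap('top','top3');s=snap('scene','scene3')
a=cv2.resize(c['image'][205:270,335:385],(450,585),interpolation=2)[:,:,::-1]
cv2.imwrite('pics/m4.png',np.hstack([a,cv2.resize(s['image'][180:245,280:318],(342,585),interpolation=2)[:,:,::-1]]))
```

```text
[ 0.53622694 -0.08751921  0.25498278] [-0.02535439 -0.42621052 -0.18395322] [-0.00311236 -0.01263691  0.00270716]
```

View pics/m4.png

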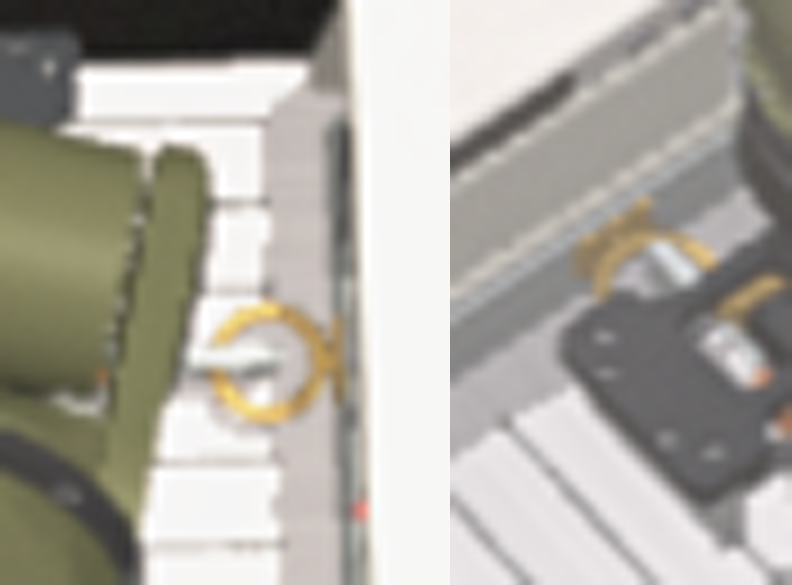

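The tip is down in the ring with the rod over its near side. Pulling slowly along +y.

>>> servo_tool(motion=[[1,0,0.4,0,0],[1,0,0.8,0,0],[1,0,1.1,0,0],[1,0,1.4,0,0],[1,0,1.8,0,0],[1,0,2.3,0,0],[1,0,2.9,0,0],[1,0,3.5,0,0],[1,0,4.2,0,0],[1,0,4.9,0,0],[1,0,5.6,0,0],[1,0,6.3,0,0],[1,0,7.0,0,0],[1,0,7.5,0,0],[1,0,7.8,0,0],[1,0,8,0,0],[1,0,8,0,0],[1,0,8,0,0]])

```text
time_s: 8.7
ee_pos: [0.5362, -0.0075, 0.2547]
eef_rot: [3.142, -0.0, 1.571]
force: [-0.3, 0.3, -0.5]
grip_width: 0.0199
grip_force: 40.0
```

>>> servo_tool(motion=[[1,0,0.2,0,0],[1,0,0.5,0,0],[1,0,1.0,0,0],[1,0,1.6,0,0],[1,0,2.3,0,0],[1,0,3.0,0,0],[1,0,3.7,0,0],[1,0,4.4,0,0],[1,0,5.1,0,0],[1,0,5.6,0,0],[1,0,6.0,0,0],[1,0,6.3,0,0],[1,0,6.5,0,0],[1,0,6.6,0,0],[1,0,6.6,0,0],[1,0,6.6,0,0],[1,0,6.6,0,0]])

```text
time_s: 10.82
ee_pos: [0.5361, 0.0585, 0.2546]
eef_rot: [-3.142, -0.0, 1.571]
force: [0.1, -0.4, -1.4]
grip_width: 0.0199
grip_force: 40.0
```

Run:
```python
from h import *
c=snap('wrist','w4'); c=snap('top','top4');s=snap('scene','scene4')
a=cv2.resize(c['image'][185:295,305:405],(500,550),interpolation=2)[:,:,::-1]
cv2.imwrite('pics/m5.png',np.hstack([a,cv2.resize(s['image'][160:270,270:330],(300,550),interpolation=2)[:,:,::-1]]))
```

```text
(no output)
```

View pics/m5.png

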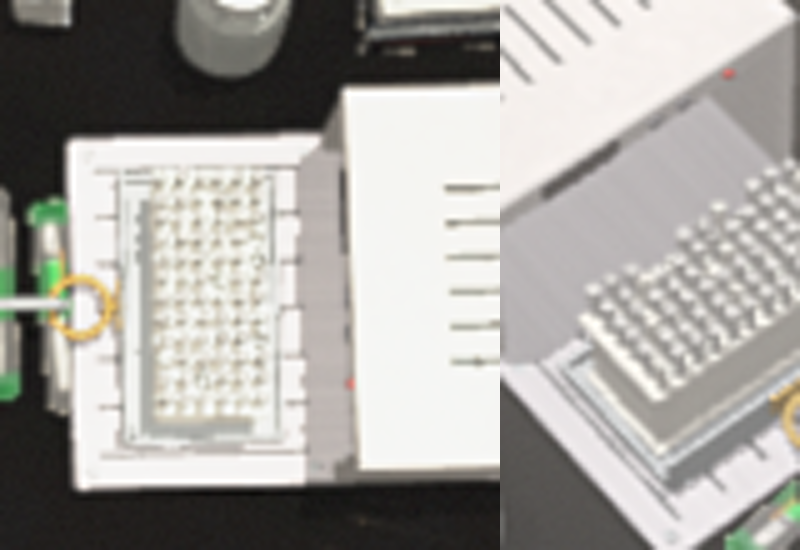

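The tray stands wholly on the plate and square. The ring at (80,308) in the crop puts the tray about 78 mm out. The rack is upright. Unhooking: forward 1.1 cm, up, then over the rest.

>>> servo_tool(motion=[[1,0,-0.5,0,0],[1,0,-1.0,0,0],[1,0,-1.1,0,0],[1,0,-1.1,0,0],[1,0,-1.1,1,0],[1,0,-1.1,2.5,0],[1,0,-1.1,4.5,0],[1,0,-1.1,6.5,0],[1,0,-1.1,8,0],[1,-1,1,9,1],[1,-3,4,9,3],[1,-6,8,9,5],[1,-9,13,9,7],[1,-12,18,8,9],[1,-14,21.5,6,11],[1,-14.6,22.4,4.5,11.3],[1,-14.6,22.4,3.5,11.3],[1,-14.6,22.4,3,11.3],[1,-14.6,22.4,3,11.3],[1,-14.6,22.4,3,11.3]])

```text
time_s: 13.48
ee_pos: [0.3906, 0.2821, 0.2851]
eef_rot: [3.141, -0.0, 1.767]
force: [0.5, 0.1, -0.5]
grip_width: 0.0197
grip_force: 40.0
```

Run:
```python
from h import *
c=snap('wrist','w5'); print(c['obs']['ee_pos'],c['obs']['eef_rot'])
c=snap('top','top5')
a=cv2.resize(c['image'][190:290,310:380],(350,500),interpolation=2)[:,:,::-1]
b=cv2.resize(pickle.load(open('pics/w5.pkl','rb'))['image'][140:440,180:450],(450,500))[:,:,::-1]
cv2.imwrite('pics/m6.png',np.hstack([a,b]))
```

```text
[0.39058751 0.28207781 0.28508528] [ 3.14096380e+00 -2.23962302e-04  1.76728978e+00]
```

View pics/m6.png

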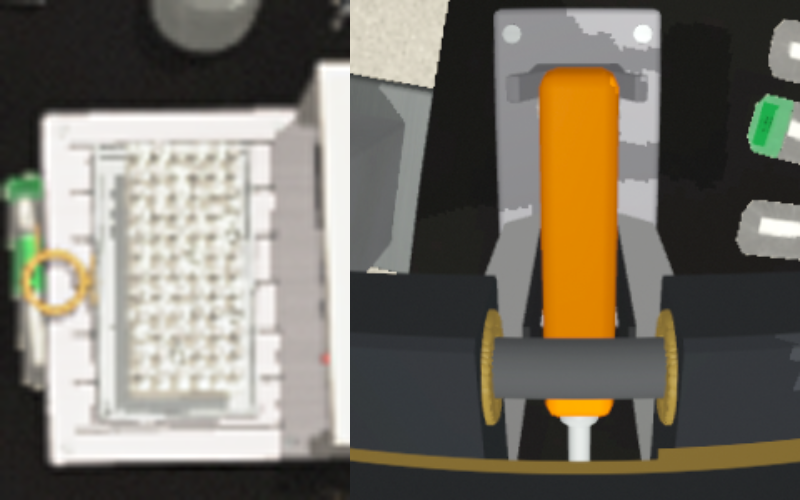

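The tray is unhooked and unmoved, and the hook is lined up over its saddles. Lowering it now.

>>> servo_tool(motion=[[1,0,0,-1,0],[1,0,0,-2,0],[1,0,0,-3,0],[1,0,0,-3.7,0],[1,0,0,-4.2,0],[1,0,0,-4.5,0],[1,0,0,-4.5,0],[1,0,0,-4.5,0],[1,0,0,-4.5,0]])

```text
time_s: 14.7
ee_pos: [0.3902, 0.2825, 0.2397]
eef_rot: [3.141, -0.0, 1.768]
force: [0.6, 0.9, -0.5]
grip_width: 0.02
grip_force: 40.0
```

>>> servo_tool(motion=[[0.7,0,0,0,0],[0.6,0,0,0,0],[0.4,0,0,0,0],[0.2,0,0,0,0],[0,0,0,0,0],[0,0,0,0,0],[0,0,0,0,0],[0,0,0,2,0],[0,0,0,5,0],[0,0,0,8,0],[0,0,0,8,0],[0,0,0,8,0],[0,0,0,8,0]])

```text
time_s: 16.32
ee_pos: [0.39, 0.2824, 0.3186]
eef_rot: [-3.14, 0.001, 1.768]
force: [0.2, -0.3, 1.0]
grip_width: 0.0938
grip_force: 0.0
```

Run:
```python
from h import *
c=snap('wrist','w6'); i=c['image'].astype(int)
# orange mask compared with w1
p=pickle.load(open('pics/w1.pkl','rb'))
for f,x in(('w1',p),('w6',c)):
    h=cv2.cvtColor(x['image'],cv2.COLOR_RGB2HSV); m=cv2.inRange(h,(8,200,120),(22,255,255)); m[:, :270]=0;m[:,370:]=0;m[:150]=0;m[340:]=0
    v,u=np.nonzero(m); t=u[v<200].mean(); b=u[(v>290)].mean()
    P,Q=wat(f,t,v.min(),.071),wat(f,b,v.max(),.071); d=Q-P
    print(f,P,Q,P+.55*d,np.linalg.norm(d),np.degrees(np.arctan2(d[1],d[0])),x['obs']['ee_pos'],x['obs']['grip_width'])
```

```text
w1 [0.37872397 0.33615644 0.071     ] [0.39808684 0.23982693 0.071     ] [0.38937355 0.28317521 0.071     ] 0.09825628032536657 -78.63462529428543 [0.38925585 0.28411095 0.3199063 ] 0.09366109410533194
w6 [0.37895348 0.33610527 0.071     ] [0.3981356  0.23993749 0.071     ] [0.38950365 0.28321299 0.071     ] 0.09806220780204694 -78.71953861460203 [0.39002875 0.28239094 0.31862455] 0.09380074278973266
```

The hook lies as before, within 0.2 mm and 0.1°, and the gripper is clear. Handing in.

```bash
python3 -c "
from station import ctrl
print(ctrl.hand_in())"
```

```text
the job is handed in; nothing more can be done
None
```

The tray, with the rack upright on it, stands wholly on the cooling plate about 78 mm out of the mouth. The pull hook is back in its saddles to within a millimetre, and I handed the job in at about 16 s; no verdict came back.

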